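# Third hand at the bolting plate: hold a camera bracket against the sprung stop

## Robot

A 7-joint arm with a two-finger parallel gripper is mounted at the origin on the work surface. World frame = base frame: x ahead of the robot, y to its left, z up, the work surface at z = 0. Lengths are in mm, angles in degrees, forces in N, time in s.
With the tool pointing down it reaches from about 400 to 875 mm from the base axis. Payload 6.5 kg.
Tool frame: the origin (TCP) lies on the centre line of the jaws, within the pads' length; the fingertips stand 19 mm ahead of it and the grasp point (between the pads) is the TCP; z points along the fingers, y is the line along which they close (so a half turn about z gives the same grasp; the last joint's range is limited). The gripper opens to 85 mm and grips with 20 to 120 N. Pads are 22 mm wide; open, the fingers measure 114 mm over their backs; the gripper's body (76 mm by 85 mm) begins 54 mm behind the grasp point. The pads swing forward as they close: fully open they stand 13 mm farther back than shut.
Start: joints at [-75.241, 30.733, -0.252, 88.115, 0.149, 61.152, -4.079], TCP at [206.807, 616.215, 216.19] pointing down, gripper open.
Joint ranges: [-154.64, 154.64], [-21.42, 123.67], [-72.66, 72.17], [13.99, 137.28], [-74.86, 254.86], [10.95, 109.41], [-158.01, 158.01]. Speed limits (degrees/s): [136.94, 136.94, 180, 180, 180, 180, 180].

## Interface

Orientations are given as a 3x3 rotation matrix whose columns are the frame's x, y, z axes.
In Python, from bench import sense, eyes, robot gives the robot as it stands. The module is installed in compiled form; this text tells all that it offers.
- The arm moves only by the tool send_rows, never from a script. Its argument "plan" is a list of rows, each a list of 5 numbers: the finger opening in cm, from 0 to 8.54, then the shift along the tool's x, y, z in cm, then the turn about the tool's z in rad. A call has exactly 5 rows; each row shifts and turns the commanded pose from where the row before left it, along the tool's axes as they then stand; what a row does not reach is not made up. A row lasts 1/10 s, in which the tool goes at most 50 mm and 8.59 degrees, less where a joint would pass 70% of its speed; a pose out of reach is approached as far as the arm can. A call is refused whole if a number of a shift passes 5 or a number of a turn 0.15, either way. A call with a gripper value outside its range is refused whole. The fingers move at their own pace and stop on an object; the grip force is fixed at half the most. Time passes only in rows, so rows that do not move let the fingers close, or fill a call up. It gives the time, the measured TCP pose, the force, the opening and the grip force at its end, in the units of the state.
- sense(): the state, without advancing time (a new reading comes with each control period).
- eyes.get_image(name): name is "scene" or "top" or "wrist"; returns the picture (400x640x3 uint8, blue, green, red); there is no depth.
- eyes.calibration(name): a dict with "intrinsics" (3x3 intrinsics, pixels), "R" (3x3) and "t" (3): a world point X has camera coordinates R X + t; the wrist camera has in their place "hand_eye" (4x4, takes a point from camera to tool coordinates, whose origin is the TCP and whose axes are the flange's). Camera axes: x right, y down, z forward; pixel columns grow to the right and rows downward; lengths in mm; the calibration is good to about 2 mm. A picture is of the moment at which its call begins: read the wrist's pose just before it. calibration takes no time and is no camera call.
- robot.hand_in(): hands the job in; it is judged then, once.
The state is a dict: "time_s": time; "qpos": joint angles; "qd": joint speeds; "joint_torque": joint torques, N m; "ee_pos": TCP position; "tcp_rot": TCP orientation; "contact_force": force on the tool from outside, world axes, zero at the start; "ft_torque": the same for the moment, N m; "grip_width": finger opening in mm; "grasp_force": force on a finger pad.
Only numpy, scipy, OpenCV 4.12 (cv2) and the standard library are available. Lean on these libraries where they do the work, as an engineer would, in place of code of your own. Each camera call takes 0.05 s, during which the arm holds its last target. There are 200 camera calls.

## Task

Take the blue camera bracket out of the white tray, set it flat on the dark bolting plate between the two white lines with its tall front face towards the orange sprung stop, and push it square against the stop until the stop's pointer is in the green zone. Keep pressing steadily there for at least three seconds so that a colleague can put in the screws, and finish while still holding it pressed; never drive the stop to the end of its travel, and leave the silver bracket and the other things on the bench alone.

Things in the scene. Friction and masses are not known exactly. Their poses are not given: they have to be found in the camera images.
- bracket: Blue angle bracket, 0.3 to 0.52 kg. Origin: centre of underside, z up. Base 70 (x) by 100 (y) by 8 mm with a dark slot in each wing. On its +x edge the tall front face: plate 10 mm thick, 100 wide, 60 high, outer side at x = +35 mm. Behind it a rib, 16 mm thick (in y), 60 high, at y = 0 from x = -35 to +25 mm: the handle, gripped across y from above. Starts upright in the tray, in either place.
- bracket_front (a point): Point in the outer side of the blue bracket's tall front face, mid width, 30 mm above the underside; axes as the bracket's.
- spare: A silver bracket of the same shape and size, in the other place of the tray: leave it there. Origin: centre of its underside.
- tray: White open tray fixed to the bench, left or right of the middle: 170 (x) by 310 (y) mm, walls 20 mm high and 4 thick, a divider in the middle making two places along y. Origin: centre of its underside; floor top 4 mm above it. One bracket stands in each place, turned by up to 1 rad, front face roughly away from the robot.
- fixture: Dark steel bolting plate, fixed, across the bench from the tray: 260 (x) by 170 (y) by 12 mm. Origin: centre of underside, z up, top at z = 12 mm. Its +x is the pressing direction, roughly away from the robot. White lines along x, inner edges at y = +-52 mm, mark the bracket's lane. Free in front of the stop: x = -130 to +20 mm. Grey spring housing at x = 99 to 127 mm, 57 mm high.
- stop_plate: Orange sprung stop plate, 12 mm thick, 110 wide, 14 to 58 mm above the bench. Origin: on its front face (the one towards the bracket), mid width, at bench level; axes as the fixture's. At rest at fixture x = +20 mm, end of travel at +60. Spring 400 N/m, no preload, 0.2 N friction: 20 mm in is 8 N. Black pointer on its +y side over a scale: white 0 to 14 mm pushed in, green 14 to 26, red 26 to 40.
- tube_rack: Blue and clear tube rack, 90 x 130 x 46 mm high; leave it alone. Origin: centre of its underside.
- cryo_box: Pink sample box, 130 x 130 x 50 mm high; leave it alone. Origin: centre of its underside.
- jar: Clear jar with red label, 76 mm across, 100 mm high; leave it alone. Origin: centre of its underside.
- eyepiece: Black microscope eyepiece, 50 mm across, 70 mm high; leave it alone. Origin: centre of its underside.
- driver: Red-handled screwdriver, 200 mm long, lying flat at the side of the bench; leave it alone. Origin: on its axis.
- screw_dish: Grey dish of screws, 70 mm across, 16 mm high; leave it alone. Origin: centre of its underside.

How it is judged (in metres and radians):
On the way:
1. the blue bracket is held pressed against the stop, pointer in the green zone, steadily for three seconds (x of stop_plate in the frame of fixture between 0.033 and 0.047 m and contact force between bracket and stop_plate between 3.5 and 14 N and contact force between the fingers and bracket above 2 N and contact force between the fingers and stop_plate below 0.5 N and angle between the x axis of bracket and the x axis of fixture, either way round below 0.05 rad and x of bracket_front in the frame of stop_plate between -0.004 and 0.004 m and y of bracket in the frame of fixture between -0.005 and 0.005 m and z of bracket in the frame of fixture between 0.009 and 0.0145 m and angle between bracket's own z axis and vertical below 0.04 rad and linear speed of each of bracket, stop_plate below 0.01 m/s), for 2.8 s.
At the end, for the whole second after the job is handed in: After about 3 s of it, still holding: blue bracket on the plate (3 mm, 0.04 rad), within 5 mm of lane middle, square within 0.05 rad, front on the stop with 3.5 to 14 N, stop in by 13 to 27 mm, at rest, fingers off the stop; silver bracket moved under 20 mm, the rest under 30 mm (all of step 1 and distance of spare from where it was at the start of the episode below 0.02 m and distance of each of tube_rack, cryo_box, jar, eyepiece, driver, screw_dish from where it was at the start of the episode below 0.03 m); the arm keeps its last pose, push and grip.
It fails at once if the stop is driven to the end of its travel (x of stop_plate in the frame of fixture above 0.058 m).
It fails at once if the silver bracket is disturbed (distance of spare from where it was at the start of the episode above 0.02 m).
It fails at once if another thing on the bench is disturbed (distance of any of tube_rack, cryo_box, jar, eyepiece, driver, screw_dish from where it was at the start of the episode above 0.03 m).
It also fails if it takes over 51 s, if anything falls off the work surface, if the arm or the gripper's body presses on something with over 40 N, if the wrist force passes 120 N, or if a joint passes its speed limit or range.

## Working session

There is one attempt and no reset: what is moved stays moved. The work goes in short steps, Python scripts to look and compute and a tool call to move; the robot and the scene stay as the last step left them, time stands still between calls to the robot, and variables do not carry over. Pictures are saved under pics/ and viewed, at most 11 in all, crops included, and the job is handed in when it is done.

Besides the shell and the picture viewer there is one more tool, called after "Emit:" as name([rows], argument=value, ...), one row to a line, values as JSON. send_rows: Moves the arm, as the interface text tells. Its arguments: {"type":"object","properties":{"plan":{"type":"array","items":{"type":"array","items":{"type":"number"}}}},"required":["plan"]}

```bash
mkdir -p pics; python3 - <<'E'
from bench import sense, eyes, robot
import cv2, json
s=sense()
for k,v in s.items(): print(k,v)
for n in ("scene","top"):
    cv2.imwrite(f"pics/{n}0.png",eyes.get_image(n))
    print(n,eyes.calibration(n))
print(eyes.calibration("wrist"))
E
```

```text
time_s 0.0
qpos [-75.23958832  30.77807967  -0.25270359  88.17075896   0.14939079
  61.15248471  -4.08046614]
qd [ 0.07934087  0.0439773   0.03984895 -0.11276992 -0.03822349 -0.13173375
  0.00016298]
joint_torque [ 3.18333168e-04 -5.83397841e+01  1.04900479e+00 -2.59096903e+01
  1.23599754e-02  9.41091275e-03 -1.95906540e-05]
ee_pos [206.6498649  615.57642746 215.30638808]
tcp_rot [[-9.48038328e-01  3.18155866e-01 -4.16604636e-04]
 [ 3.18156103e-01  9.48036792e-01 -1.71298069e-03]
 [-1.50038330e-04 -1.75651665e-03 -9.99998446e-01]]
contact_force [-0.41431749  0.33974471 -0.45816487]
ft_torque [ 0.00245354  0.00173183 -0.06653871]
grasp_force 0.0
grip_width 85.50797270555587
scene {'intrinsics': array([[371.34459018,   0.        , 322.58029671],
       [  0.        , 371.34459018, 196.970012  ],
       [  0.        ,   0.        ,   1.        ]]), 'R': array([[-0.54990392,  0.83521986,  0.00367034],
       [ 0.45636061,  0.30413984, -0.8362021 ],
       [-0.69952889, -0.45815582, -0.54840913]]), 't': array([ 323.07343507, -214.31086578, 1781.80956533])}
top {'intrinsics': array([[376.
[... 176 characters left out ...]
3804,  0.00957784],
       [-0.9840734 ,  0.01329817, -0.17726449],
       [ 0.17710841, -0.01212619, -0.98411664]]), 't': array([ -23.18747101,  583.63199131, 1059.06592425])}
{'intrinsics': array([[338.58125869,   0.        , 321.01977179],
       [  0.        , 338.58125869, 197.61813692],
       [  0.        ,   0.        ,   1.        ]]), 'hand_eye': array([[ 1.17033459e-04, -9.59537234e-01, -2.81581753e-01,
         7.15417828e+01],
       [ 9.99999915e-01,  1.28825078e-06,  4.11238736e-04,
         5.63136304e-01],
       [-3.94236131e-04, -2.81581778e-01,  9.59537153e-01,
        -1.56291662e+02],
       [ 0.00000000e+00,  0.00000000e+00,  0.00000000e+00,
         1.00000000e+00]])}
```

View pics/top0.png

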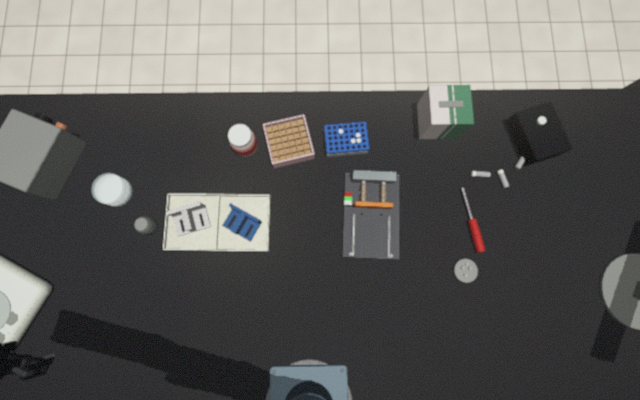

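View pics/scene0.png

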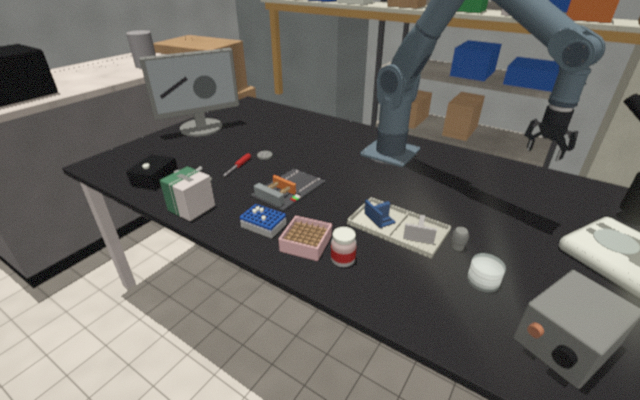

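The top view shows the blue bracket in the right-hand place of the tray at about (242,222), and the silver one at (190,219). The fixture is at about (372,216), with the orange stop at (374,205). The scene view agrees with this.

```bash
cat > h.py <<'E'
import numpy as np
from bench import sense, eyes, robot
def ray(name,uv,z,s=None):
    c=eyes.calibration(name);K=c["intrinsics"]
    d=np.linalg.solve(K,np.array([uv[0],uv[1],1.]))
    if name=="wrist":
        H=c["hand_eye"];R=np.array(s["tcp_rot"]);o=R@H[:3,3]+s["ee_pos"];d=R@H[:3,:3]@d
    else:
        o=-c["R"].T@c["t"];d=c["R"].T@d
    return o+d*(z-o[2])/d[2]
E
python3 - <<'E'
import cv2,numpy as np
im=cv2.imread("pics/top0.png")
a=cv2.resize(im[195:250,210:275],None,fx=6,fy=6,interpolation=cv2.INTER_CUBIC)
b=cv2.resize(im[165:264,337:405],None,fx=6,fy=6,interpolation=cv2.INTER_CUBIC)
o=np.zeros((594,798,3),np.uint8);o[:330,:390]=a;o[:594,390:798]=b
cv2.imwrite("pics/crop1.png",o)
E
```

```text
(no output)
```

View pics/crop1.png

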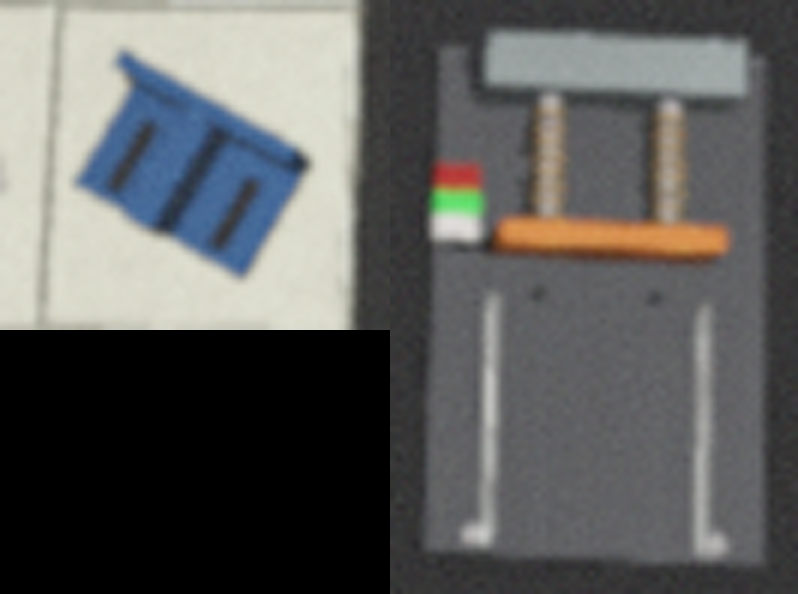

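The enlarged crop shows the bracket's front top edge from (122,52) to (307,157) and its rear base corners at (80,182) and (242,277). The plate corners are (440,45), (763,57), (765,563) and (425,550). The inner line edges run (498,295)-(491,540) on the left and (698,305)-(696,540) on the right. The stop's front is at y≈250-257.

```bash
python3 - <<'E'
from h import *
A=lambda x,y:(210+(x+.5)/6-.5,195+(y+.5)/6-.5)
B=lambda x,y:(337+(x-390+.5)/6-.5,165+(y+.5)/6-.5)
r=lambda p,z:ray("top",p,z)[:2]
fl,fr=r(A(122,52),64),r(A(307,157),64)
bl,br=r(A(80,182),12),r(A(242,277),12)
print("front",fl,fr,np.linalg.norm(fl-fr),"rear",bl,br,np.linalg.norm(bl-br))
u=(fl-fr)/np.linalg.norm(fl-fr);print("yaw",np.degrees(np.arctan2(-u[0],u[1])))
u=(bl-br);print("yaw rear",np.degrees(np.arctan2(-u[0],u[1])), "centre",(fl+fr+bl+br)/4, "depth",np.linalg.norm((fl+fr-bl-br)/2))
c=[r(B(*p),12) for p in ((440,45),(763,57),(765,563),(425,550))]
for p in c: print(p.round(1))
print("fix centre",np.mean(c,0), "yaws",[np.degrees(np.arctan2(*(a-b)[::-1])) for a,b in ((c[0],c[3]),(c[1],c[2]))],[np.linalg.norm(a-b) for a,b in ((c[0],c[3]),(c[1],c[2]),(c[0],c[1]),(c[3],c[2]))])
for p in ((498,295),(491,540),(698,305),(696,540)): print("line",r(B(*p),12))
print("stop front low",r(B(497,250),14),r(B(728,257),14))
s=sense();print(np.degrees(np.arctan2(s["tcp_rot"][1][1],s["tcp_rot"][0][1])))
E
```

```text
front [569.80419023 221.09127714] [517.40542213 131.05426445] 104.17434691221273 rear [512.6782157  251.94719488] [463.95010093 169.94097716] 95.39103161851448
yaw -30.198086884718553
yaw rear -30.718791953235513 centre [515.95948225 193.50842841] depth 65.36868032261484
[ 671.8 -120.7]
[ 663.2 -287.6]
[ 405.  -274.7]
[ 413.9 -105.9]
fix centre [ 538.49183422 -197.23663769] yaws [np.float64(-3.2872180312221904), np.float64(-2.8682027583910927)] [np.float64(258.2683045339002), np.float64(258.55920494887187), np.float64(167.15934705359854), np.float64(169.04864092825323)]
line [ 541.08510148 -146.39619934]
line [ 418.35094875 -138.85184776]
line [ 534.56403248 -247.66961896]
line [ 416.82459144 -240.92266542]
stop front low [ 563.85107427 -146.42373673] [ 558.64267292 -263.72620845]
71.45165182338621
```

Emit:
send_rows([
  [7,0,0,0,0.105],
  [7,0,0,0,0.105],
  [7,-3.94,-1.73,0.3,0],
  [7,-3.94,-1.73,0.3,0],
  [7,-3.94,-1.73,0.3,0],
])

```text
time_s: 0.6
ee_pos: [282.6, 509.8, 206.6]
tcp_rot: [[-0.861, 0.508, -0.0], [0.508, 0.861, -0.001], [-0.0, -0.001, -1.0]]
contact_force: [0.9, 0.0, 0.6]
grip_width: 70.1
grasp_force: 0.0
```

Emit:
send_rows([
  [6,-3.94,-1.73,0.3,0],
  [6,-3.94,-1.73,0.3,0],
  [6,-3.94,-1.73,0.3,0],
  [6,-3.94,-1.73,0.3,0],
  [6,-3.94,-1.73,0.3,0],
])

```text
time_s: 1.1
ee_pos: [408.4, 335.0, 191.9]
tcp_rot: [[-0.861, 0.509, -0.0], [0.509, 0.861, -0.0], [0.0, -0.0, -1.0]]
contact_force: [1.3, 0.5, 0.3]
grip_width: 60.0
grasp_force: 0.0
```

Emit:
send_rows([
  [6,-3.94,-1.73,0.3,0],
  [6,-3.94,-1.73,0.3,0],
  [6,-3.94,-1.73,0.3,0],
  [6,-3.94,-1.73,0.3,0],
  [6,0,0,0,0],
])

```text
time_s: 1.6
ee_pos: [511.4, 189.8, 179.8]
tcp_rot: [[-0.856, 0.517, 0.001], [0.517, 0.856, -0.004], [-0.003, -0.002, -1.0]]
contact_force: [0.7, 1.0, 0.5]
grip_width: 59.7
grasp_force: 0.0
```

```bash
python3 - <<'E'
from h import *
import cv2,json
s=sense()
cv2.imwrite("pics/w1.png",eyes.get_image("wrist"))
json.dump({"ee_pos":list(s["ee_pos"]),"tcp_rot":np.array(s["tcp_rot"]).tolist()},open("w1.json","w"))
print(s["ee_pos"],s["tcp_rot"],s["grip_width"],s["time_s"],s["qpos"],s["contact_force"])
E
```

```text
[511.40453953 189.79267836 179.83289221] [[-0.85590425  0.51713242  0.00140423]
 [ 0.51712486  0.85590186 -0.00372551]
 [-0.00312847 -0.00246252 -0.99999207]] 59.74609796212458 1.6 [-33.51164351  23.24845149  10.53256731 106.59855422  -5.06050989
  50.62641826  38.2587784 ] [0.71242156 0.99163629 0.47569454]
```

View pics/w1.png

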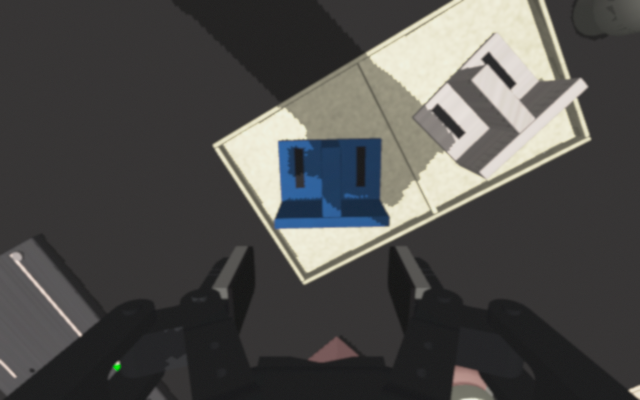

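The wrist view shows the blue bracket nearly square to the tool. The front top edge runs from (276,227) to (389,225), and the rear end of the rib top is at about (323–341,141).

```bash
python3 - <<'E'
from h import *
import json,cv2
s=json.load(open("w1.json"));R=np.array(s["tcp_rot"])
P={k:ray("wrist",p,64,s) for k,p in dict(fl=(389,225.5),fr=(276,227.5),r1=(323,141),r2=(341,141)).items()}
for k,p in P.items(): print(k,p.round(1),(R.T@(p-s["ee_pos"])).round(1))
u=P["fl"]-P["fr"];print(np.linalg.norm(u),np.degrees(np.arctan2(-u[0],u[1])))
print("rib",np.linalg.norm(P["r1"]-P["r2"]),np.linalg.norm((P["fl"]+P["fr"]-P["r1"]-P["r2"])/2))
im=cv2.imread("pics/w1.png");cv2.imwrite("pics/w1c.png",cv2.resize(im[130:235,265:400],None,fx=5.5,fy=5.5,interpolation=cv2.INTER_CUBIC))
E
```

```text
fl [570.4 222.8  64. ] [-33.1  59.  115.8]
fr [521.9 138.7  64. ] [-35.  -38.1 116. ]
r1 [479.4 211.4  64. ] [ 39.    2.2 115.7]
r2 [486.8 223.7  64. ] [ 39.   16.6 115.7]
97.10147621826081 -29.997188464134215
rib 14.363119548556233 73.02742486179196
```

View pics/w1c.png

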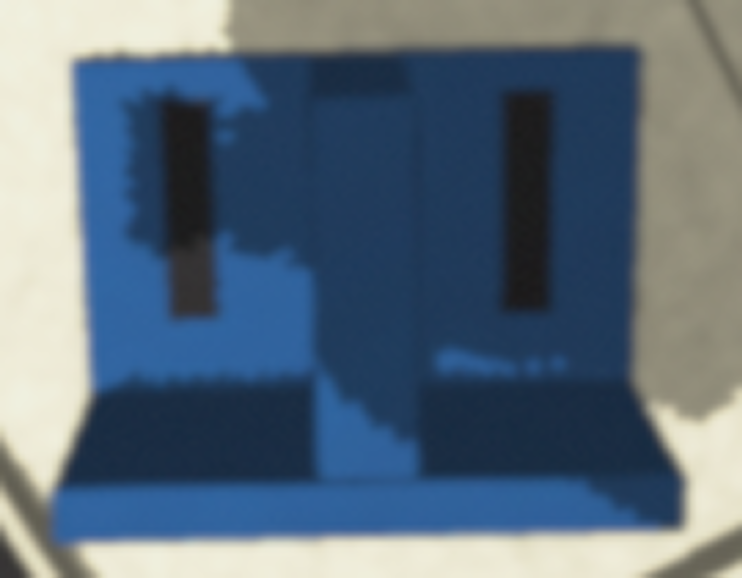

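The crop shows the rib top from column 321.7 to 340.3, with its rear end at row 147, and the front edge from (274.6,228.4) to (389,225.8). That gives a length of 69 mm and a width of 15 mm, which fits. The grip goal is about (510.5, 201.8), with the tool's y axis at about 59.7°.

Emit:
send_rows([
  [6,0.35,0.5,2,0],
  [6,0.35,0.48,2.5,-0.01],
  [6,0,0,2.5,0],
  [6,0,0,1.8,0],
  [6,0,0,0,0],
])

```text
time_s: 2.15
ee_pos: [504.3, 209.5, 89.8]
tcp_rot: [[-0.867, 0.498, -0.005], [0.498, 0.867, -0.002], [0.004, -0.004, -1.0]]
contact_force: [0.1, -0.4, -0.1]
grip_width: 60.1
grasp_force: 0.0
```

```bash
python3 - <<'E'
from h import *
s=sense();R=np.array(s["tcp_rot"])
print(s["ee_pos"],np.degrees(np.arctan2(R[1,1],R[0,1])),(R.T@(np.array([510.5,201.8,39])-s["ee_pos"])).round(1),s["time_s"])
E
```

```text
[504.30499843 209.46088654  89.8072738 ] 60.10943166267782 [-9.4 -3.3 50.8] 2.15
```

Emit:
send_rows([
  [6,-0.9,-0.3,0,0.005],
  [6,0,0,0.5,0],
  [6,0,0,0.5,0],
  [6,0,0,0,0],
  [6,0,0,0,0],
])

```text
time_s: 2.65
ee_pos: [513.4, 202.0, 82.3]
tcp_rot: [[-0.863, 0.504, 0.0], [0.504, 0.863, 0.0], [0.0, 0.0, -1.0]]
contact_force: [-0.6, 0.1, -0.4]
grip_width: 59.8
grasp_force: 0.0
```

```bash
python3 - <<'E'
from h import *
import cv2,json
s=sense();R=np.array(s["tcp_rot"])
print(s["ee_pos"],np.degrees(np.arctan2(R[1,1],R[0,1])),(R.T@(np.array([510.5,201.8,39])-s["ee_pos"])).round(1),s["time_s"],s["qd"])
cv2.imwrite("pics/w2.png",eyes.get_image("wrist"))
json.dump({"ee_pos":list(s["ee_pos"]),"tcp_rot":R.tolist()},open("w2.json","w"))
E
```

```text
[513.40839885 202.01724817  82.34726039] 59.711761972654074 [ 2.4 -1.7 43.3] 2.65 [-0.03014663 -0.06973992  0.06552109 -0.1410589  -0.05734955 -0.15446025
 -0.011736  ]
```

View pics/w2.png

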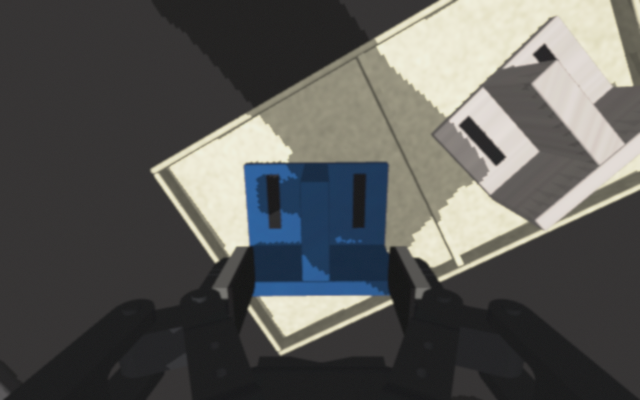

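The rib top spans columns 302–329, with its rear end at row 181. The front edge is at row 296 (columns about 252–388), seen between the fingers.

```bash
python3 - <<'E'
from h import *
import json
s=json.load(open("w2.json"));R=np.array(s["tcp_rot"])
for p in ((302,181),(329,181),(302,280),(330,280),(320,296)): print(p,(R.T@(ray("wrist",p,64,s)-s["ee_pos"])).round(1))
E
```

```text
(302, 181) [29.6 -9.4 18.3]
(329, 181) [29.6  4.9 18.4]
(302, 280) [-29.3 -10.4  18.3]
(330, 280) [-29.3   5.8  18.3]
(320, 296) [-39.8   0.1  18.3]
```

Emit:
send_rows([
  [6,0.3,-0.2,0,0],
  [6,0,0,1.4,0],
  [6,0,0,1.4,0],
  [6,0,0,1.4,0],
  [6,0,0,0,0],
])

```text
time_s: 3.2
ee_pos: [507.9, 200.8, 37.5]
tcp_rot: [[-0.863, 0.504, -0.004], [0.504, 0.863, -0.002], [0.003, -0.004, -1.0]]
contact_force: [-0.7, -1.0, 0.3]
grip_width: 60.2
grasp_force: 0.0
```

Emit:
send_rows([
  [1,0,0,0,0],
  [1,0,0,0,0],
  [1,0,0,0,0],
  [1,0,0,0,0],
  [1,0,0,0,0],
])

```text
time_s: 3.7
ee_pos: [510.2, 201.6, 40.9]
tcp_rot: [[-0.863, 0.505, 0.001], [0.505, 0.863, 0.0], [-0.0, 0.0, -1.0]]
contact_force: [-2.4, -0.7, 6.2]
grip_width: 13.9
grasp_force: 59.9
```

Emit:
send_rows([
  [1,0,0,-1,0],
  [1,0,0,-2,0],
  [1,0,0,-3,0],
  [1,0,0,-3,0],
  [1,0,0,-3,0],
])

```text
time_s: 4.2
ee_pos: [509.3, 201.5, 161.5]
tcp_rot: [[-0.864, 0.504, -0.001], [0.504, 0.864, -0.0], [0.0, -0.001, -1.0]]
contact_force: [0.7, -0.3, -3.7]
grip_width: 14.0
grasp_force: 58.9
```

Emit:
send_rows([
  [1,0,0,0,-0.06],
  [1,0,0,0,-0.116],
  [1,0,0,0,-0.12],
  [1,0,0,0,-0.12],
  [1,0,0,0,-0.06],
])

```text
time_s: 4.7
ee_pos: [509.4, 201.4, 160.3]
tcp_rot: [[-0.999, 0.049, -0.001], [0.049, 0.999, -0.0], [0.001, -0.0, -1.0]]
contact_force: [-1.0, -0.1, -3.8]
grip_width: 14.0
grasp_force: 58.9
```

Emit:
send_rows([
  [1,0,-1.5,0,0],
  [1,0.05,-3,0,0],
  [1,0.05,-3.6,0,0],
  [1,0.05,-3.6,0,0],
  [1,0.05,-3.6,0,0],
])

```text
time_s: 5.2
ee_pos: [498.8, 46.2, 160.3]
tcp_rot: [[-0.998, 0.055, -0.0], [0.055, 0.998, -0.001], [0.0, -0.001, -1.0]]
contact_force: [1.0, -0.5, -4.3]
grip_width: 13.7
grasp_force: 58.9
```

Emit:
send_rows([
  [1,0.04,-3.6,0,0],
  [1,0.04,-3.6,0,0],
  [1,0.04,-3.6,0,0],
  [1,0.04,-3.6,0,0],
  [1,0.04,-3.6,0,0],
])

```text
time_s: 5.7
ee_pos: [486.9, -133.2, 160.4]
tcp_rot: [[-0.998, 0.056, -0.001], [0.056, 0.998, -0.0], [0.0, -0.0, -1.0]]
contact_force: [1.5, -0.1, -3.7]
grip_width: 13.7
grasp_force: 58.9
```

Emit:
send_rows([
  [1,0,-3.5,0,0],
  [1,0,-2.3,0,0],
  [1,0,-0.6,0,0],
  [1,0,0,0,0],
  [1,0,0,0,0],
])

```text
time_s: 6.2
ee_pos: [484.6, -193.5, 160.1]
tcp_rot: [[-0.999, 0.052, -0.0], [0.052, 0.999, 0.001], [0.001, 0.001, -1.0]]
contact_force: [-0.5, 0.6, -4.4]
grip_width: 13.5
grasp_force: 59.0
```

Emit:
send_rows([
  [1,0,0,0,0],
  [1,0,0,0,0],
  [1,0,0,0,0],
  [1,0,0,0,0],
  [1,0,0,0,0],
])

```text
time_s: 6.7
ee_pos: [485.0, -194.4, 160.2]
tcp_rot: [[-0.999, 0.052, 0.0], [0.052, 0.999, 0.0], [-0.0, 0.0, -1.0]]
contact_force: [-0.9, 0.3, -3.7]
grip_width: 14.0
grasp_force: 59.0
```

```bash
python3 - <<'E'
from h import *
import cv2,json
s=sense();R=np.array(s["tcp_rot"])
print(s["ee_pos"],np.degrees(np.arctan2(R[1,1],R[0,1])),s["time_s"],s["qd"],s["qpos"])
im=eyes.get_image("wrist");cv2.imwrite("pics/w3.png",im)
json.dump({"ee_pos":list(s["ee_pos"]),"tcp_rot":R.tolist()},open("w3.json","w"))
cv2.imwrite("pics/w3c.png",cv2.resize(im[:400,120:520],(600,600),interpolation=cv2.INTER_CUBIC))
E
```

```text
[ 484.99610792 -194.41563781  160.22283669] 86.99350977275398 6.7 [ 0.16793092  0.09455348  0.06284385 -0.0882405   0.0183816   0.07469426
  0.00300398] [  8.71206461  22.70193411  10.23422839 110.77844271  -5.3853203
  46.96998448 108.84234332]
```

View pics/w3c.png

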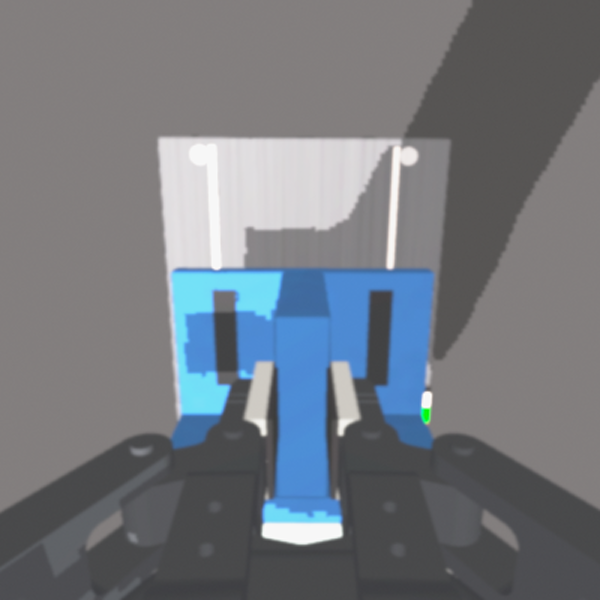

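The bracket is held square. In the crop (1.5x, offset 120), the inner line edges are left (217,150)-(221,266) and right (392,150)-(387,266), and the plate's rear corners are (158,138) and (450,140). The bracket base's rear edge runs (172,269)-(433,269), and the rib top spans columns 276–330 at row 317.

```bash
python3 - <<'E'
from h import *
import json
s=json.load(open("w3.json"));R=np.array(s["tcp_rot"])
f=lambda p,z:(R.T@(ray("wrist",(120+(p[0]+.5)/1.5-.5,(p[1]+.5)/1.5-.5),z,s)-s["ee_pos"]))[:2]
for n,p,z in (("L",(217,150),12),("L",(221,266),12),("R",(392,150),12),("R",(387,266),12),("c",(158,138),12),("c",(450,140),12),("rear",(172,269),131.3),("rear",(433,269),131.3),("rib",(276,317),183.3),("rib",(330,317),183.3)):
  print(n,f(p,z).round(1),ray("wrist",(120+(p[0]+.5)/1.5-.5,(p[1]+.5)/1.5-.5),z,s)[:2].round(1))
E
```

```text
L [ 70.  -48.2] [ 412.5 -238.8]
L [  1.6 -48.9] [ 480.8 -243.2]
R [70.1 52.6] [ 417.8 -138.2]
R [ 1.6 53. ] [ 486.2 -141.4]
c [ 76.6 -81.6] [ 404.2 -271.9]
c [75.6 85.6] [ 414. -105.]
rear [ 27.8 -48. ] [ 454.7 -240.8]
rear [27.8 49.7] [ 459.8 -143.3]
rib [26.4 -6.6] [ 458.3 -199.6]
rib [26.4  8.4] [ 459.  -184.7]
```

Emit:
send_rows([
  [1,0,0.08,2,0],
  [1,0,0,3,0],
  [1,0,0,3,0],
  [1,0,0,2,0],
  [1,0,0,0.5,0],
])

```text
time_s: 7.25
ee_pos: [483.4, -193.2, 53.2]
tcp_rot: [[-0.999, 0.053, -0.004], [0.053, 0.999, 0.001], [0.004, 0.001, -1.0]]
contact_force: [-0.9, -0.1, -2.7]
grip_width: 14.0
grasp_force: 59.0
```

Emit:
send_rows([
  [1,0,0,0.2,0],
  [1,0,0,0,0],
  [1,0,0,0,0],
  [1,0,0,0.1,0],
  [1,0,0,0,0],
])

```text
time_s: 7.75
ee_pos: [485.4, -193.9, 52.7]
tcp_rot: [[-0.999, 0.053, 0.001], [0.053, 0.999, -0.0], [-0.001, -0.0, -1.0]]
contact_force: [-0.1, 0.2, -3.3]
grip_width: 13.8
grasp_force: 59.0
```

Emit:
send_rows([
  [1,0,0,0.1,0],
  [1,0,0,0.1,0],
  [1,0,0,0.1,0],
  [1,0,0,0,0],
  [1,0,0,0,0],
])

```text
time_s: 8.25
ee_pos: [485.0, -193.8, 49.2]
tcp_rot: [[-0.999, 0.053, 0.0], [0.053, 0.999, 0.0], [-0.0, 0.0, -1.0]]
contact_force: [-0.4, -0.0, -4.3]
grip_width: 13.8
grasp_force: 59.0
```

Emit:
send_rows([
  [1,0,0,0.1,0],
  [1,0,0,0,0],
  [1,0,0,0,0],
  [1,0,0,0,0],
  [1,0,0,0,0],
])

```text
time_s: 8.75
ee_pos: [484.8, -193.8, 48.9]
tcp_rot: [[-0.999, 0.053, -0.0], [0.053, 0.999, 0.0], [0.0, 0.0, -1.0]]
contact_force: [-2.8, 1.2, 6.9]
grip_width: 13.4
grasp_force: 60.2
```

Emit:
send_rows([
  [1,0,0,-0.05,0],
  [1,0,0,0,0],
  [1,0,0,0,0],
  [1,0,0,0,0],
  [1,0,0,0,0],
])

```text
time_s: 9.25
ee_pos: [484.8, -193.8, 48.9]
tcp_rot: [[-0.999, 0.053, -0.0], [0.053, 0.999, 0.0], [0.0, 0.0, -1.0]]
contact_force: [-3.3, 1.7, 5.2]
grip_width: 13.9
grasp_force: 60.1
```

```bash
python3 - <<'E'
from h import *
import cv2,json
s=sense();R=np.array(s["tcp_rot"])
print(s["ee_pos"],np.degrees(np.arctan2(R[1,1],R[0,1])),s["time_s"],s["contact_force"])
im=eyes.get_image("wrist");cv2.imwrite("pics/w4.png",im)
json.dump({"ee_pos":list(s["ee_pos"]),"tcp_rot":R.tolist()},open("w4.json","w"))
cv2.imwrite("pics/w4c.png",cv2.resize(im[100:300,190:450],(780,600),interpolation=cv2.INTER_CUBIC))
E
```

```text
[ 484.83096345 -193.7947647    48.90061389] 86.97500776903685 9.25 [-3.27079413  1.69330077  5.24093849]
```

View pics/w4c.png

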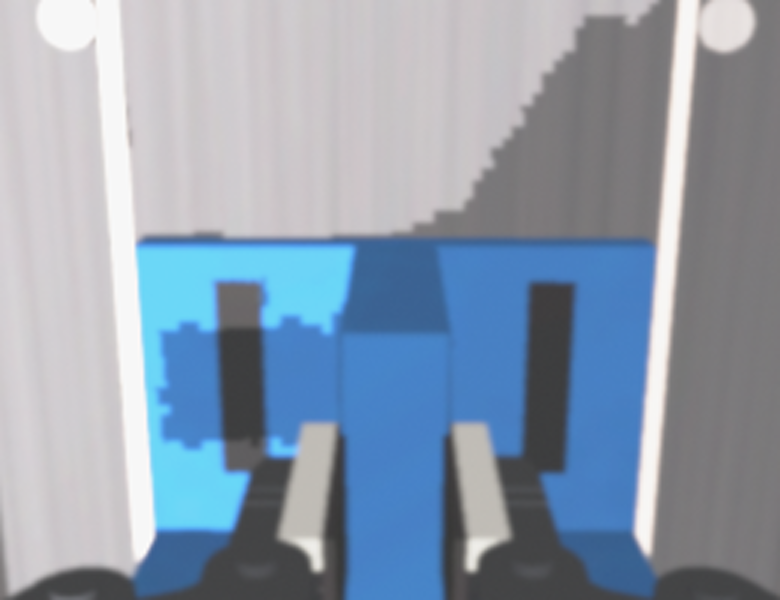

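The bracket is flat on the plate and centred: gaps to the inner line edges are left about 2–3 px and right about 4 px, so it is off by under 0.5 mm. Pushing forward now.

Emit:
send_rows([
  [1,0,0,-0.05,0],
  [1,-0.6,0,0,0],
  [1,-0.7,0,0,0],
  [1,-0.7,0,0,0],
  [1,-0.6,0,0,0],
])

```text
time_s: 9.8
ee_pos: [508.7, -195.7, 49.1]
tcp_rot: [[-0.999, 0.054, -0.004], [0.054, 0.999, 0.0], [0.004, 0.0, -1.0]]
contact_force: [-5.2, 0.2, 5.0]
grip_width: 14.1
grasp_force: 60.0
```

Emit:
send_rows([
  [1,0,0,0,0],
  [1,0,0,0,0],
  [1,0,0,0,0],
  [1,0,0,0,0],
  [1,0,0,0,0],
])

```text
time_s: 10.3
ee_pos: [510.9, -195.1, 49.1]
tcp_rot: [[-0.999, 0.053, 0.0], [0.053, 0.999, 0.0], [0.0, 0.0, -1.0]]
contact_force: [0.3, 0.7, -2.4]
grip_width: 13.6
grasp_force: 59.1
```

Emit:
send_rows([
  [1,-0.4,0,0,0],
  [1,-0.4,0,0,0],
  [1,-0.4,0,0,0],
  [1,0,0,0,0],
  [1,0,0,0,0],
])

```text
time_s: 10.8
ee_pos: [519.4, -195.6, 49.1]
tcp_rot: [[-0.999, 0.054, -0.007], [0.054, 0.999, 0.002], [0.007, 0.001, -1.0]]
contact_force: [-8.7, 2.3, 9.4]
grip_width: 13.6
grasp_force: 60.5
```

Emit:
send_rows([
  [1,0,0,0,0],
  [1,0,0,0,0],
  [1,0,0,0,0],
  [1,0,0,0,0],
  [1,0,0,0,0],
])

```text
time_s: 11.3
ee_pos: [519.4, -195.6, 49.1]
tcp_rot: [[-0.999, 0.054, -0.007], [0.054, 0.999, 0.002], [0.007, 0.001, -1.0]]
contact_force: [-9.6, 0.8, 8.4]
grip_width: 14.0
grasp_force: 60.5
```

Emit:
send_rows([
  [1,0,0,-0.05,0],
  [1,0,0,0,0],
  [1,0,0,-0.03,0],
  [1,0,0,0,0],
  [1,0,0,0,0],
])

```text
time_s: 11.8
ee_pos: [521.3, -195.7, 49.5]
tcp_rot: [[-0.999, 0.053, -0.003], [0.053, 0.999, 0.001], [0.003, 0.001, -1.0]]
contact_force: [-5.0, -0.3, -1.5]
grip_width: 14.0
grasp_force: 59.2
```

```bash
python3 - <<'E'
from h import *
import cv2
s=sense();print(s["ee_pos"],s["contact_force"],s["ft_torque"])
im=eyes.get_image("top");cv2.imwrite("pics/t5.png",im)
w=eyes.get_image("scene")
a=cv2.resize(im[165:264,337:405],(410,600),interpolation=cv2.INTER_CUBIC)
b=cv2.resize(w[165:215,250:330],(390,244),interpolation=cv2.INTER_CUBIC)
o=np.zeros((600,800,3),np.uint8);o[:,:410]=a;o[:244,410:]=b
cv2.imwrite("pics/c5.png",o)
E
```

```text
[ 521.25351753 -195.7161351    49.51065166] [-4.98443044 -0.30001823 -1.54485483] [ 0.04607253  1.15037811 -0.09162384]
```

View pics/c5.png

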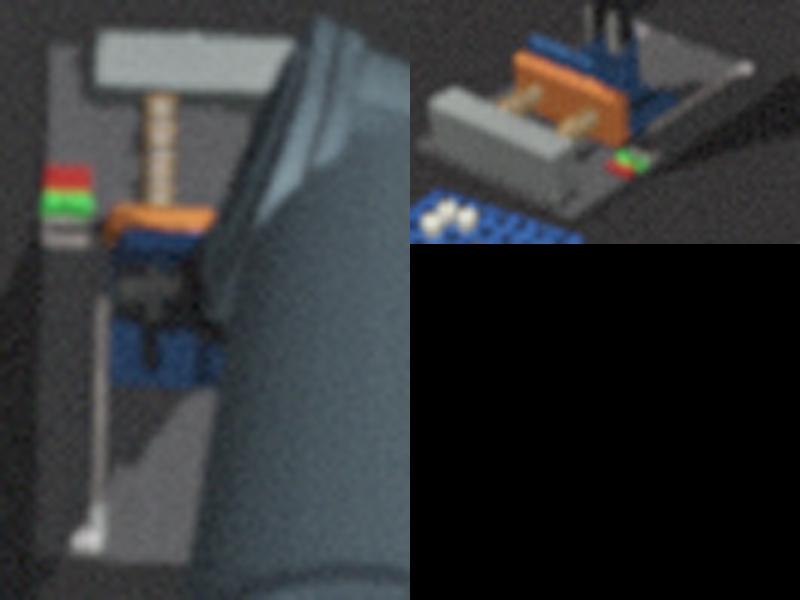

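The bracket's front is on the stop, which has moved in a few mm. The pointer is still in the white zone. Continuing in small steps.

Emit:
send_rows([
  [1,-0.2,0,-0.02,0],
  [1,-0.2,0,-0.02,0],
  [1,-0.2,0,-0.02,0],
  [1,0,0,0,0],
  [1,0,0,0,0],
])

```text
time_s: 12.4
ee_pos: [527.8, -196.1, 49.9]
tcp_rot: [[-0.999, 0.053, -0.002], [0.053, 0.999, 0.0], [0.002, 0.0, -1.0]]
contact_force: [-5.6, 0.5, -6.4]
grip_width: 13.6
grasp_force: 58.7
```

Emit:
send_rows([
  [1,0,0,0,0],
  [1,0,0,0,0],
  [1,0,0,0,0],
  [1,0,0,0,0],
  [1,0,0,0,0],
])

```text
time_s: 12.9
ee_pos: [527.8, -196.1, 49.9]
tcp_rot: [[-0.999, 0.053, -0.002], [0.053, 0.999, 0.0], [0.002, 0.0, -1.0]]
contact_force: [-5.9, -0.9, -5.5]
grip_width: 13.7
grasp_force: 58.7
```

Emit:
send_rows([
  [1,-0.2,0,0.01,0],
  [1,-0.2,0,0.01,0],
  [1,-0.2,0,0.01,0],
  [1,-0.1,0,0,0],
  [1,0,0,0,0],
])

```text
time_s: 13.4
ee_pos: [533.5, -196.4, 49.6]
tcp_rot: [[-0.999, 0.053, -0.005], [0.053, 0.999, 0.001], [0.005, 0.001, -1.0]]
contact_force: [-8.8, -0.1, -1.5]
grip_width: 13.9
grasp_force: 59.3
```

Emit:
send_rows([
  [1,0,0,0,0],
  [1,0,0,0,0],
  [1,0,0,0,0],
  [1,0,0,0,0],
  [1,0,0,0,0],
])

```text
time_s: 13.9
ee_pos: [533.5, -196.4, 49.7]
tcp_rot: [[-0.999, 0.053, -0.005], [0.053, 0.999, 0.001], [0.005, 0.001, -1.0]]
contact_force: [-8.8, -0.4, -1.4]
grip_width: 14.1
grasp_force: 59.3
```

```bash
python3 - <<'E'
from h import *
import cv2
print(np.mean([ (eyes.get_image("wrist"),sense()["contact_force"])[1] for _ in range(6)],0))
s=sense();R=s["tcp_rot"];print(s["ee_pos"],s["contact_force"],s["time_s"],np.degrees(np.arctan2(R[1][1],R[0][1])))
im=eyes.get_image("top");w=eyes.get_image("scene")
a=cv2.resize(im[165:264,337:405],(410,600),interpolation=cv2.INTER_CUBIC)
b=cv2.resize(w[170:210,250:315],(390,240),interpolation=cv2.INTER_CUBIC)
c=cv2.resize(eyes.get_image("wrist")[90:310,150:490],(390,252))
o=np.zeros((600,800,3),np.uint8);o[:,:410]=a;o[:240,410:]=b;o[250:502,410:]=c
cv2.imwrite("pics/c6.png",o)
E
```

```text
[-9.05204091e+00 -7.29792550e-03 -1.65175290e+00]
[ 533.54209148 -196.4056109    49.63390213] [-9.02165346 -0.21247639 -2.07237161] 14.2 86.94986093787175
```

View pics/c6.png

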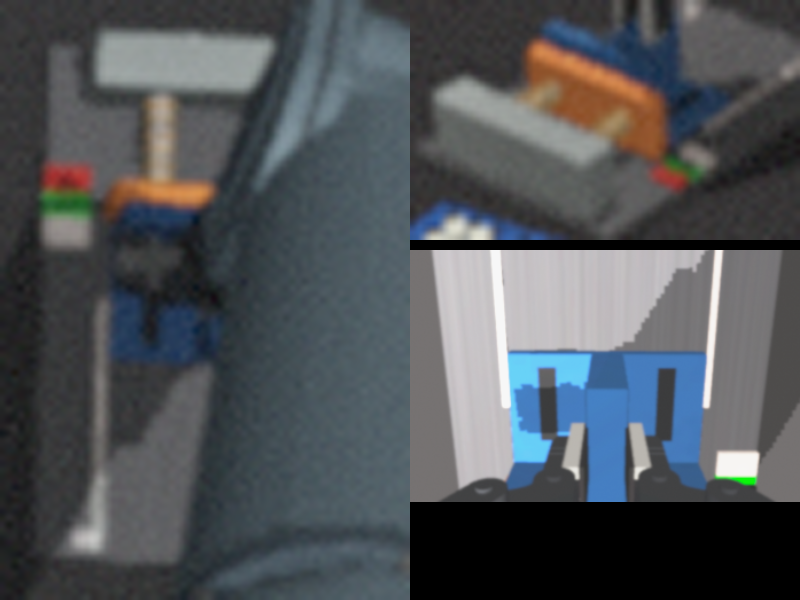

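All three estimates put the stop 17–20 mm in: top view about 19, force about 20, position about 17. The bracket is centred between the lines. I'll nudge it 1.5 mm, then hold.

Emit:
send_rows([
  [1,-0.08,0,0,0],
  [1,-0.07,0,0,0],
  [1,0,0,0,0],
  [1,0,0,0,0],
  [1,0,0,0,0],
])

```text
time_s: 14.85
ee_pos: [534.6, -196.5, 49.6]
tcp_rot: [[-0.999, 0.053, -0.006], [0.053, 0.999, 0.001], [0.006, 0.001, -1.0]]
contact_force: [-11.0, 0.8, 0.2]
grip_width: 13.9
grasp_force: 59.5
```

Emit:
send_rows([
  [1,0,0,0,0],
  [1,0,0,0,0],
  [1,0,0,0,0],
  [1,0,0,0,0],
  [1,0,0,0,0],
])

```text
time_s: 15.35
ee_pos: [534.5, -196.5, 49.6]
tcp_rot: [[-0.999, 0.053, -0.005], [0.053, 0.999, 0.001], [0.006, 0.001, -1.0]]
contact_force: [-10.9, 0.2, 0.4]
grip_width: 13.8
grasp_force: 59.5
```

Emit:
send_rows([
  [1,0,0,0,0],
  [1,0,0,0,0],
  [1,0,0,0,0],
  [1,0,0,0,0],
  [1,0,0,0,0],
])

```text
time_s: 15.85
ee_pos: [534.5, -196.5, 49.6]
tcp_rot: [[-0.999, 0.053, -0.006], [0.053, 0.999, 0.001], [0.006, 0.001, -1.0]]
contact_force: [-10.4, 0.9, 0.4]
grip_width: 14.0
grasp_force: 59.5
```

Emit:
send_rows([
  [1,0,0,0,0],
  [1,0,0,0,0],
  [1,0,0,0,0],
  [1,0,0,0,0],
  [1,0,0,0,0],
])

```text
time_s: 16.35
ee_pos: [534.6, -196.5, 49.6]
tcp_rot: [[-0.999, 0.053, -0.005], [0.053, 0.999, 0.001], [0.006, 0.001, -1.0]]
contact_force: [-10.5, 0.9, 0.1]
grip_width: 13.9
grasp_force: 59.5
```

Emit:
send_rows([
  [1,0,0,0,0],
  [1,0,0,0,0],
  [1,0,0,0,0],
  [1,0,0,0,0],
  [1,0,0,0,0],
])

```text
time_s: 16.85
ee_pos: [534.6, -196.5, 49.6]
tcp_rot: [[-0.999, 0.053, -0.005], [0.053, 0.999, 0.001], [0.006, 0.001, -1.0]]
contact_force: [-9.6, 0.4, -0.1]
grip_width: 13.9
grasp_force: 59.5
```

Emit:
send_rows([
  [1,0,0,0,0],
  [1,0,0,0,0],
  [1,0,0,0,0],
  [1,0,0,0,0],
  [1,0,0,0,0],
])

```text
time_s: 17.35
ee_pos: [534.6, -196.5, 49.6]
tcp_rot: [[-0.999, 0.053, -0.005], [0.053, 0.999, 0.001], [0.006, 0.001, -1.0]]
contact_force: [-10.9, -0.3, 0.3]
grip_width: 14.1
grasp_force: 59.5
```

Emit:
send_rows([
  [1,0,0,0,0],
  [1,0,0,0,0],
  [1,0,0,0,0],
  [1,0,0,0,0],
  [1,0,0,0,0],
])

```text
time_s: 17.85
ee_pos: [534.6, -196.5, 49.6]
tcp_rot: [[-0.999, 0.053, -0.005], [0.053, 0.999, 0.001], [0.006, 0.001, -1.0]]
contact_force: [-11.2, 0.1, 0.3]
grip_width: 14.0
grasp_force: 59.5
```

Emit:
send_rows([
  [1,0,0,0,0],
  [1,0,0,0,0],
  [1,0,0,0,0],
  [1,0,0,0,0],
  [1,0,0,0,0],
])

```text
time_s: 18.35
ee_pos: [534.5, -196.4, 49.6]
tcp_rot: [[-0.999, 0.053, -0.006], [0.053, 0.999, 0.001], [0.006, 0.001, -1.0]]
contact_force: [-10.6, -0.1, 0.2]
grip_width: 13.8
grasp_force: 59.5
```

Emit:
send_rows([
  [1,0,0,0,0],
  [1,0,0,0,0],
  [1,0,0,0,0],
  [1,0,0,0,0],
  [1,0,0,0,0],
])

```text
time_s: 18.85
ee_pos: [534.5, -196.5, 49.6]
tcp_rot: [[-0.999, 0.053, -0.006], [0.053, 0.999, 0.001], [0.006, 0.001, -1.0]]
contact_force: [-10.4, 0.2, 0.4]
grip_width: 14.2
grasp_force: 59.5
```

```bash
python3 - <<'E'
from h import *
import cv2
s=sense();print(s["ee_pos"],s["contact_force"],s["time_s"])
t=eyes.get_image("top")
w=eyes.get_image("wrist")
a=cv2.resize(t[165:215,337:377],(480,600),interpolation=cv2.INTER_CUBIC)
b=cv2.resize(w[150:330,420:516],(320,600),interpolation=cv2.INTER_CUBIC)
cv2.imwrite("pics/c7.png",np.hstack([a,b]))
# stop displacement from the orange blob's far edge, top camera, columns 357-368
def edge(im):
    h=cv2.cvtColor(im,cv2.COLOR_BGR2HSV)[:,356:366]
    m=(h[...,0]>5)&(h[...,0]<20)&(h[...,1]>150);m[:190-0]&=True
    r=np.nonzero(m.sum(1)>=6)[0];r=r[(r>185)&(r<215)];return r.min(),r.max(),r.mean()
e0,e1=edge(cv2.imread("pics/top0.png")),edge(t);print(e0,e1)
print(ray("top",(361,e1[2]),52)-ray("top",(361,e0[2]),52))
E
```

```text
[ 534.52000548 -196.46870829   49.6144487 ] [-10.40897566   0.21823108   0.39506026] 18.85
(np.int64(202), np.int64(206), np.float64(204.0)) (np.int64(195), np.int64(196), np.float64(195.5))
[25.47766263 -0.92001555  0.        ]
```

View pics/c7.png

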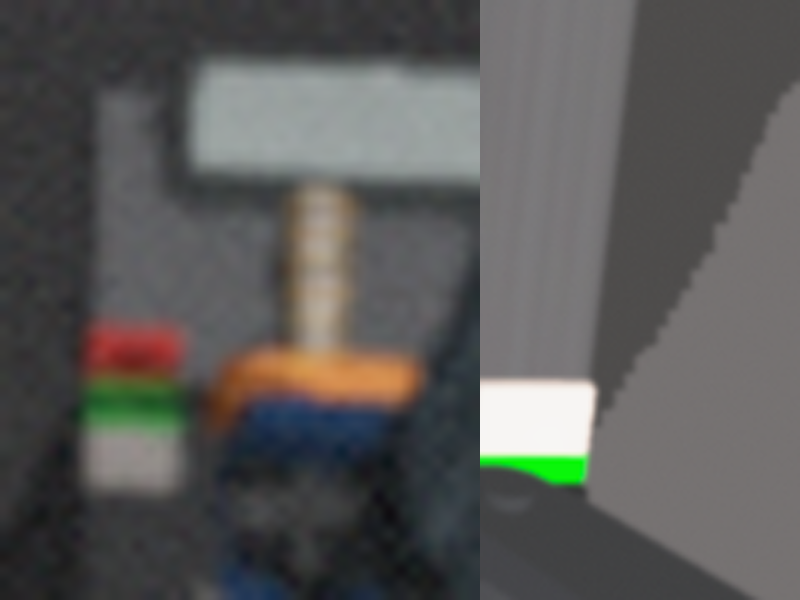

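The stop's far edge moved from row 36.3 to row 29.2 of the crop, about 7.1 px or 21 mm. Force and travel give about 20 and 18 mm, so the pointer is well inside the green zone. It has been held steady for 4 s at about 8–10 N, with the bracket square and flat. Handing in.

```bash
python3 -c "
from bench import robot
print(robot.hand_in())"
```

```text
the job is handed in; nothing more can be done
None
```

The blue bracket is on the plate, square and centred between the lines, and still held pressed against the stop about 20 mm in (green zone); I held it steady for 4 s before handing in, touched nothing else on the bench, and got no pass/fail result back.

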